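Pack the box grater under the caddy's cantilever tray

TASK

Put the box grater away in the baking caddy: lift the caddy's top tray by its handle, up and over until it rests fully open behind, lay the grater flat on its side on the floor of the compartment underneath, then bring the tray back down until it is fully home over it. Keep the tray under control all the way, so that it never falls open or shut, lay the grater down rather than letting it topple over, and leave the other things on the counter where they are.

Things in the scene. Friction and masses are not known exactly. Their poses are not given: they have to be found in the camera images.
- caddy: White baking caddy, fixed: an open metal box, 150 mm deep (its x) by 206 mm long (its y) by 80 mm high, covered by a shallow tray of the same outline in which small decorating things are fixed. Origin at the centre of its underside, on the counter; z up. Its -x side looks roughly to the robot, turned by up to 15 degrees.
- compartment (a point): Centre of the inner floor of the compartment under the tray, 3 mm above the caddy's underside; axes as the caddy's. Inside it is 144 mm (x) by 200 mm (y) and 77 mm deep to the rim; walls 3 mm thick, empty.
- tray_handle (a point): Centre of the tray's handle: a wooden bar of 14 by 14 mm section, 136 mm long along the caddy's y, on uprights 60 mm either side (108 mm clear between them). Home, it lies over the caddy's centre, 150 mm above the counter, 38 mm above the tray's rim and 70 mm above the tray's underside. The tray always stays level: the handle keeps its direction and travels along an arc.
- tray_arm (a joint): Angle q (rad) of the parallel arms, 115 mm long, that carry the tray: 0 home (start), 2.04 fully open on its stop. Handle travel in the caddy's frame: x = 0.115(cos(2.88-q)-cos 2.88), z = 0.115(sin(2.88-q)-sin 2.88): top at q = 1.31, 85 mm up; open, 188 mm to +x and 56 mm up. Short of the top it falls shut by its weight (0.5 kg), beyond it falls open and stays; little friction.
- grater: Four-sided steel box grater standing loose, left or right of the caddy, turned up to 20 degrees; 168 mm high, 0.14 to 0.28 kg. Its body is 60 mm wide (its y), straight, and tapers in x from 50 mm at the foot to 40 mm at 140 mm up; above is a black handle bar along y, 52 mm long, 16 mm thick, 156 to 168 mm up. Origin at the centre of its foot, z to the handle. Too tall for the compartment unless laid down.
- grater_mid (a point): Point on the grater's axis 70 mm from its foot: the middle of its body, near its balance point; axes as the grater's. Lying on a wide face the grater is 50 mm high at the foot and this point is about 23 mm above what it lies on.
- canister: Aluminium canister, round, 72 mm across and 145 mm tall, upright, loose, on the other side of the caddy from the grater. Origin at the centre of its underside. To be left alone.
- spoon: Wooden spoon, 250 mm long, lying on the counter behind the caddy (under the tray once that is open). To be left alone.
- loaf_pan: Small aluminium loaf pan, 84 by 156 mm and 55 mm high, behind on the left. Origin at the centre of its underside. To be left alone.

How it is judged:
On the way, in this order (a step that is already met when the one before it is completed fails the run):
1. the tray is lifted fully open (within 8 degrees of its stop) (value of joint tray_arm above 1.9 rad), for 0.2 s.
2. the grater lies on its side in the compartment, let go, with the tray open (x of grater_mid in the frame of caddy between -0.06 and 0.06 m and y of grater_mid in the frame of caddy between -0.06 and 0.06 m and z of grater_mid in the frame of caddy below 0.045 m and angle between grater's own z axis and vertical between 1.35 and 1.79 rad and value of joint tray_arm above 1.5 rad and contact force between the fingers and grater below 0.1 N), for 0.2 s.
At the end, for the whole second after the job is handed in: The tray is fully home (arm angle under 0.05 rad) and the grater lies still underneath, on its side within 13 degrees of level on the compartment's floor, the middle of its body within 60 mm of the caddy's centre along x and y and less than 45 mm above the caddy's underside (x of grater_mid in the frame of caddy between -0.06 and 0.06 m and y of grater_mid in the frame of caddy between -0.06 and 0.06 m and z of grater_mid in the frame of caddy below 0.045 m and angle between grater's own z axis and vertical between 1.35 and 1.79 rad and value of joint tray_arm below 0.05 rad and linear speed of grater below 0.02 m/s); the robot touches nothing.
It fails at once if the tray falls or is thrown open or shut (arm faster than 3 rad/s) (velocity of joint tray_arm above 3 rad/s or velocity of joint tray_arm below -3 rad/s).
It fails at once if the grater topples over (turns faster than 8 rad/s) (angular speed of grater above 8 rad/s).
It fails at once if another thing on the counter is shifted by more than 30 mm (distance of any of canister, spoon, loaf_pan from where it was at the start of the episode above 0.03 m).
It also fails if it takes over 72 s, if anything falls off the work surface, if the arm or the gripper's body presses on something with over 40 N, if the wrist force passes 120 N, or if a joint passes its speed limit or range.

ROBOT

A 6-joint arm with a two-finger parallel gripper is mounted at the origin on the work surface. World frame = base frame: x ahead of the robot, y to its left, z up, the work surface at z = 0. Lengths are in m, angles in rad, forces in N, time in s.
With the tool pointing down it reaches from about 0.25 to 0.8 m from the base axis. Payload 8.5 kg.
Tool frame: the origin (TCP) lies midway between the tips of the shut fingers; the grasp point (between the pads) lies 19 mm behind it (r.grip_depth is the distance from the TCP to the grasp point, in m); z points along the fingers, y is the line along which they close (so a half turn about z gives the same grasp; the last joint's range is limited). The gripper opens to 85 mm and grips with 20 to 120 N. Pads are 22 mm wide; open, the fingers measure 114 mm over their backs; the gripper's body (76 mm by 85 mm) begins 54 mm behind the grasp point. The pads swing forward as they close: fully open they stand 13 mm farther back than shut.
Start: joints at [1.235, 0.238, -0.013, 1.319, 0, 1.571], TCP at [0.173, 0.496, 0.231] pointing down, gripper open.
Joint ranges: [-2.66, 2.66], [-1.03, 1.9], [-1.14, 1.46], [-1.82, 2.27], [-1.45, 1.34], [-3.14, 3.14]. Speed limits (rad/s): [2.22, 2.22, 2.79, 3.14, 3.14, 3.14].

INTERFACE

Orientations are given as a 3x3 rotation matrix whose columns are the frame's x, y, z axes.
In Python, from rig import r gives the robot as it stands.
- The arm moves only by the tool drive_tool, never from a script. Its argument "commands" is a list of rows, each a list of 7 numbers: the shift along the tool's x, y, z as a fraction of full scale, then the turn, a rotation vector about the tool's x, y, z as a fraction of full scale, then the closure, from -1 (fully open) to 1 (shut), so that 0 is half open. A call has exactly 8 rows; each row shifts and turns the commanded pose from where the row before left it, along the tool's axes as they then stand; what a row does not reach is not made up. Full scale, the value 1, is 50 mm for a shift and 8 degrees for a turn. A row lasts 1/10 s, in which the tool goes at most 50 mm and 8.59 degrees, less where a joint would pass 70% of its speed; a pose out of reach is approached as far as the arm can. A call with a number of a shift or a turn outside -1 to 1 is refused whole. A call with a gripper value outside its range is refused whole. The fingers move at their own pace and stop on an object; "squeeze" is the grip in N (left out, the last holds). Time passes only in rows, so rows that do not move let the fingers close, or fill a call up. It gives the time, the measured TCP pose, the force, the opening and the grip force at its end, in the units of the state.
- r.observe(): the state, without advancing time (a new reading comes with each control period).
- r.get_image(name): name is "scene" or "side" or "wrist"; returns the picture (400x640x3 uint8, blue, green, red); there is no depth.
- r.get_calibration(name): a dict with "K" (3x3 intrinsics, pixels), "distortion" ([k1, k2, p1, p2, k3] as OpenCV has them; the pictures are not rectified), "rvec" (rotation vector, rad) and "tvec" (3), from world to camera coordinates, as OpenCV has them. Camera axes: x right, y down, z forward; pixel columns grow to the right and rows downward; lengths in m; the calibration is good to about 2 mm. A picture is of the moment at which its call begins: read the wrist's pose just before it. get_calibration takes no time and is no camera call; for the wrist camera it gives the pose at the moment of the call.
- r.finish_job(): hands the job in; it is judged then, once.
The state is a dict: "clock": time; "q": joint angles; "qd": joint speeds; "tau": joint torques, N m; "tool_pos": TCP position; "eef_rot": TCP orientation; "ft_force": force on the tool from outside, world axes, zero at the start; "wrist_torque": the same for the moment, N m; "finger_gap": finger opening in m; "grasp_force": force on a finger pad.
Only numpy, scipy, OpenCV 4.12 (cv2) and the standard library are available. Lean on these libraries where they do the work, as an engineer would, in place of code of your own. Each camera call takes 0.05 s, during which the arm holds its last target. There are 200 camera calls.

## Working session

There is one attempt and no reset: what is moved stays moved. The work goes in short steps, Python scripts to look and compute and a tool call to move; the robot and the scene stay as the last step left them, time stands still between calls to the robot, and variables do not carry over. Pictures are saved under pics/ and viewed, at most 10 in all, crops included, and the job is handed in when it is done.

Besides the shell and the picture viewer there is one more tool, called after "Call:" by a JSON object that holds its "name" and its "arguments", one argument or row to a line. drive_tool: Moves the arm, as the interface text tells. Shift numbers are shares of 50 mm and turn numbers shares of 8 degrees, none past 1 either way. Its arguments: {"type":"object","properties":{"commands":{"type":"array","items":{"type":"array","items":{"type":"number","minimum":-1,"maximum":1}}},"squeeze":{"type":"number"}},"required":["commands"]}

```bash
ls; mkdir -p pics; python3 - <<'E'
from rig import r
import cv2, numpy as np
o=r.observe(); print(o['clock'],o['tool_pos'],o['eef_rot'],o['finger_gap'],r.grip_depth)
for n in ["scene","side"]:
    cv2.imwrite(f"pics/{n}0.png",r.get_image(n))
    c=r.get_calibration(n); R=cv2.Rodrigues(np.array(c['rvec']))[0]
    print(n,c['K'],c['distortion'],-R.T@np.array(c['tvec']).ravel(),R[2])
E
```

```text
pics
0.0 [0.17283627 0.49528914 0.23069678] [[-9.44146289e-01  3.29526254e-01 -4.83571591e-04]
 [ 3.29526608e-01  9.44145343e-01 -1.33634137e-03]
 [ 1.62023011e-05 -1.42105145e-03 -9.99998990e-01]] 0.08534833576979682 0.0187
scene [[424.160786     0.         318.43351501]
 [  0.         424.160786   207.45590759]
 [  0.           0.           1.        ]] [-0.10492522  0.          0.          0.          0.        ] [ 1.13471516 -0.22643261  0.92489098] [-0.56675425  0.22844948 -0.79158099]
side [[425.34200392   0.         323.6609569 ]
 [  0.         425.34200392 201.31040346]
 [  0.           0.           1.        ]] [-0.04912759  0.          0.          0.          0.        ] [ 0.17021874 -0.83641202  0.66332713] [ 0.38273834  0.77133482 -0.50848202]
```

View pics/scene0.png

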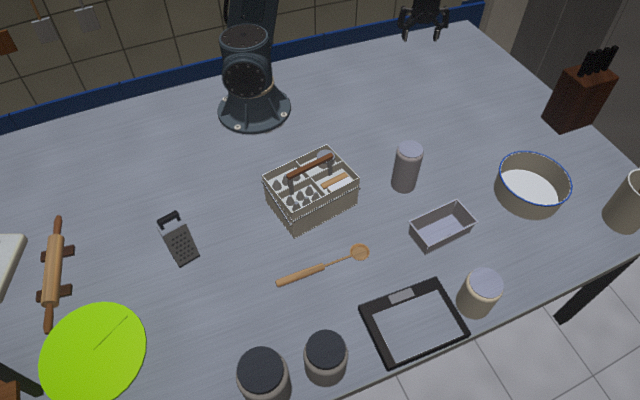

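View pics/side0.png

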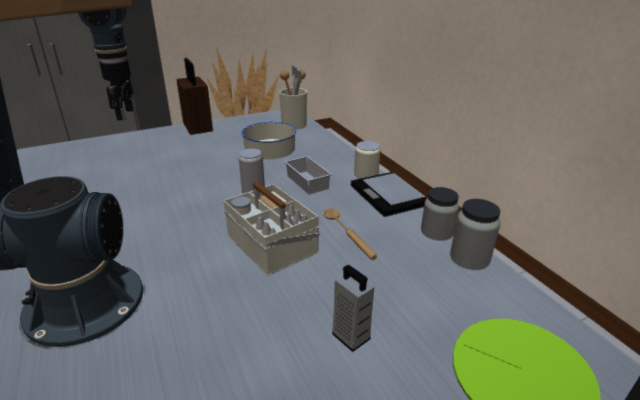

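The scene view shows the caddy at about (310,190) with its brown handle bar at (310,165). The grater is at (178,238) with its black handle at (168,217), the canister at (407,165) and the spoon at (320,265). In the side view the bar is at (268,195), and the grater's black handle is at (355,277) with its foot at (352,340).

```bash
cat > h.py <<'E'
import cv2, numpy as np
from rig import r
def ray(n,px,c=None):
    c=c or r.get_calibration(n); R=cv2.Rodrigues(np.array(c['rvec']))[0]
    p=cv2.undistortPoints(np.array(px,float).reshape(-1,1,2),np.array(c['K']),np.array(c['distortion'])).reshape(-1,2)
    d=np.c_[p,np.ones(len(p))]@R
    return -R.T@np.array(c['tvec']).ravel(), d
def onplane(n,px,z,c=None):
    C,d=ray(n,px,c); return C+d*((z-C[2])/d[:,2])[:,None]
def tri(a,pa,b,pb):
    A,da=ray(a,[pa]);B,db=ray(b,[pb]);da,db=da[0],db[0]
    s=np.linalg.lstsq(np.c_[da,-db],B-A,rcond=None)[0]
    P,Q=A+s[0]*da,B+s[1]*db; return (P+Q)/2,np.linalg.norm(P-Q)
def blob(m,box):
    x0,y0,x1,y1=box; k=np.zeros_like(m);k[y0:y1,x0:x1]=m[y0:y1,x0:x1]
    cs=cv2.findContours(k,cv2.RETR_EXTERNAL,cv2.CHAIN_APPROX_NONE)[0]
    c=max(cs,key=cv2.contourArea); return c
def ends(c):
    p=c.reshape(-1,2).astype(float); vx,vy,x,y=cv2.fitLine(c,cv2.DIST_L2,0,.01,.01).ravel()
    t=(p-[x,y])@[vx,vy]; return np.array([[x,y]]+t.min()*np.array([[vx,vy]])),np.array([[x,y]]+t.max()*np.array([[vx,vy]])),p.mean(0),cv2.contourArea(c)
E
python3 - <<'E'
from h import *
S={n:cv2.imread(f'pics/{n}0.png') for n in('scene','side')}
def brown(i):
    h=cv2.cvtColor(i,cv2.COLOR_BGR2HSV); return cv2.inRange(h,(0,90,40),(14,255,190))
def black(i): return cv2.inRange(i,(0,0,0),(50,50,50))
for nm,f,bx,z in(('bar',brown,{'scene':(275,140,345,190),'side':(245,175,300,220)},.155),('grh',black,{'scene':(150,200,190,230),'side':(338,262,372,293)},.162)):
    for n in S:
        c=blob(f(S[n]),bx[n]); a,b,m,A=ends(c); W=onplane(n,np.vstack([a,b,m]),z)
        print(nm,n,a.round(1),b.round(1),m.round(1),A,'\n',W.round(3).tolist(),np.linalg.norm(W[0]-W[1]).round(3),np.degrees(np.arctan2(*(W[1]-W[0])[[1,0]])).round(1))
E
python3 - <<'E'
import cv2,numpy as np
a=cv2.imread('pics/scene0.png')[140:275,145:365];b=cv2.imread('pics/side0.png')[175:355,215:385]
a=cv2.resize(a,None,fx=3.4,fy=3.4,interpolation=2)[:, :];b=cv2.resize(b,None,fx=3.3,fy=3.3,interpolation=2)
cv2.imwrite('pics/c0.png',a);cv2.imwrite('pics/c1.png',b);print(a.shape,b.shape)
E
```

```text
bar scene [[286.8 176.6]] [[331.7 154.4]] [309.2 165.5] 208.0 
 [[0.466, -0.039, 0.155], [0.439, 0.092, 0.155], [0.453, 0.025, 0.155]] 0.134 101.9
bar side [[253.3 182.6]] [[284.2 206.7]] [268.7 194.6] 201.5 
 [[0.432, 0.094, 0.155], [0.46, -0.049, 0.155], [0.447, 0.02, 0.155]] 0.146 -79.1
grh scene [[158.6 224.1]] [[177.5 213.8]] [167.9 219. ] 115.5 
 [[0.495, -0.356, 0.162], [0.483, -0.31, 0.162], [0.489, -0.333, 0.162]] 0.047 105.2
grh side [[343.9 267. ]] [[366.2 286.7]] [355.2 276.9] 237.5 
 [[0.477, -0.305, 0.162], [0.486, -0.369, 0.162], [0.482, -0.338, 0.162]] 0.064 -81.4
(459, 748, 3) (594, 561, 3)
```

View pics/c0.png

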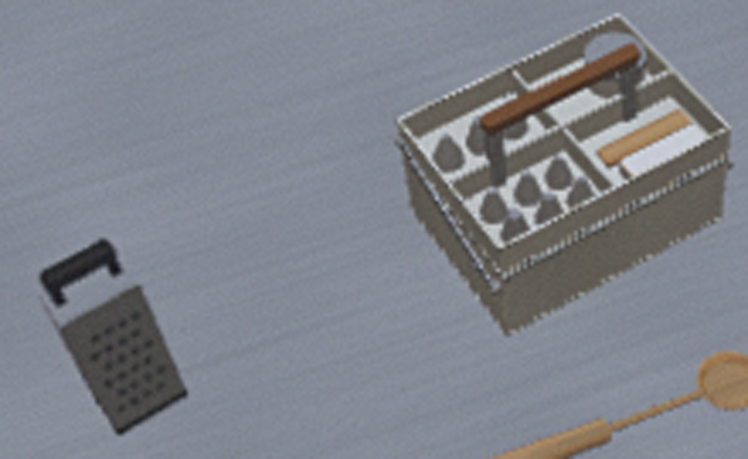

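```bash
cat >> h.py <<'E'
from scipy.spatial.transform import Rotation as Ro
def rows(P,R,n,o=None,fmt=True):
    """equal straight-line rows from present pose to (P,R); padded list of [shift,turn]"""
    o=o or r.observe(); p=np.array(o['tool_pos']);Q=np.array(o['eef_rot']);out=[]
    return sim(p,Q,P,R,n)
def sim(p,Q,P,R,n):
    p=np.array(p,float);P=np.array(P,float);out=[]
    for k in range(n):
        m=n-k; s=np.round(Q.T@(P-p)/m/.05,2); w=Ro.from_matrix(Q.T@R).as_rotvec()/m
        w=np.round(w/np.radians(8),2); out.append(np.r_[s,w].tolist())
        p=p+Q@(s*.05); Q=Q@Ro.from_rotvec(w*np.radians(8)).as_matrix()
    for k in out: print([0.0 if v==0 else v for v in k])
    return p,Q
def down(yaw):
    "tool down with closing axis at given yaw (deg)"
    a=np.radians(yaw);y=np.array([np.cos(a),np.sin(a),0]);z=np.array([0,0,-1.]);return np.c_[np.cross(y,z),y,z]
def st():
    o=r.observe();print('t',o['clock'],'p',np.round(o['tool_pos'],4),'f',np.round(o['ft_force'],1),'gap',round(o['finger_gap'],4),'gf',np.round(o['grasp_force'],1),'q',np.round(o['q'],2));return o
E
python3 -c "
from h import *
rows([.45,.022,.235],down(11.5),14)"
```

```text
[-0.6, -0.51, -0.01, 0.0, 0.0, 0.53]
[-0.63, -0.46, -0.01, 0.0, 0.0, 0.53]
[-0.66, -0.41, 0.0, 0.0, 0.0, 0.53]
[-0.69, -0.36, -0.01, 0.0, 0.0, 0.53]
[-0.72, -0.31, 0.0, 0.0, 0.0, 0.53]
[-0.74, -0.26, -0.01, 0.0, 0.0, 0.53]
[-0.76, -0.2, 0.0, 0.0, 0.0, 0.53]
[-0.77, -0.15, -0.01, 0.0, 0.0, 0.53]
[-0.78, -0.09, 0.0, 0.0, 0.0, 0.53]
[-0.78, -0.03, -0.01, 0.0, 0.0, 0.53]
[-0.79, 0.03, 0.0, 0.0, 0.0, 0.53]
[-0.78, 0.08, -0.01, 0.0, 0.0, 0.53]
[-0.77, 0.14, 0.0, 0.0, 0.0, 0.52]
[-0.76, 0.2, -0.01, -0.01, 0.01, 0.53]
```

Call:
{"name": "drive_tool", "arguments": {
  "commands": [
    [-0.6, -0.51, -0.01, 0, 0, 0.53, -1],
    [-0.63, -0.46, -0.01, 0, 0, 0.53, -1],
    [-0.66, -0.41, 0, 0, 0, 0.53, -1],
    [-0.69, -0.36, -0.01, 0, 0, 0.53, -1],
    [-0.72, -0.31, 0, 0, 0, 0.53, -1],
    [-0.74, -0.26, -0.01, 0, 0, 0.53, -1],
    [-0.76, -0.2, 0, 0, 0, 0.53, -1],
    [-0.77, -0.15, -0.01, 0, 0, 0.53, -1]
  ],
  "squeeze": 40
}}

```text
clock: 0.9
tool_pos: [0.3317, 0.224, 0.2337]
eef_rot: [[-0.597, 0.802, -0.0], [0.802, 0.597, -0.0], [-0.0, -0.0, -1.0]]
ft_force: [0.6, 0.5, 0.9]
finger_gap: 0.0857
grasp_force: 0.0
```

Call:
{"name": "drive_tool", "arguments": {
  "commands": [
    [-0.78, -0.09, 0, 0, 0, 0.53, -1],
    [-0.78, -0.03, -0.01, 0, 0, 0.53, -1],
    [-0.79, 0.03, 0, 0, 0, 0.53, -1],
    [-0.78, 0.08, -0.01, 0, 0, 0.53, -1],
    [-0.77, 0.14, 0, 0, 0, 0.52, -1],
    [-0.76, 0.2, -0.01, 0, 0, 0.53, -1],
    [0, 0, 0, 0, 0, 0, -1],
    [0, 0, 0, 0, 0, 0, -1]
  ]
}}

```text
clock: 1.7
tool_pos: [0.45, 0.0215, 0.2348]
eef_rot: [[-0.197, 0.98, -0.001], [0.98, 0.197, 0.0], [0.0, -0.001, -1.0]]
ft_force: [0.1, -0.1, 0.9]
finger_gap: 0.0856
grasp_force: 0.0
```

```bash
python3 - <<'E'
from h import *
o=st();print(np.round(o['eef_rot'],3).tolist())
c=r.get_calibration('wrist');i=r.get_image('wrist');cv2.imwrite('pics/w1.png',i)
h=cv2.cvtColor(i,cv2.COLOR_BGR2HSV); m=cv2.inRange(h,(0,90,40),(14,255,190))
k=blob(m,(0,0,640,400)); a,b,mm,A=ends(k);(cx,cy),wh,ang=cv2.minAreaRect(k)
W=onplane('wrist',np.vstack([a,b,mm]),.157,c);print(a,b,mm,A,wh,W.round(4).tolist(),np.linalg.norm(W[0]-W[1]),np.degrees(np.arctan2(*(W[1]-W[0])[[1,0]])))
E
```

```text
t 1.7 p [0.45   0.0215 0.2348] f [ 0.1 -0.1  0.9] gap 0.0856 gf 0.0 q [ 0.05  0.11 -0.16  1.3   0.    1.42]
[[-0.197, 0.98, -0.001], [0.98, 0.197, 0.0], [0.0, -0.001, -1.0]]
[[320.13825635 106.9874741 ]] [[320.53083027 268.0084566 ]] [320.33333333 187.00584795] 2393.0 (161.0, 17.0) [[0.4348, 0.0947, 0.157], [0.4615, -0.0358, 0.157], [0.4468, 0.0358, 0.157]] 0.13315107541886245 -78.43371074710936
```

View pics/w1.png

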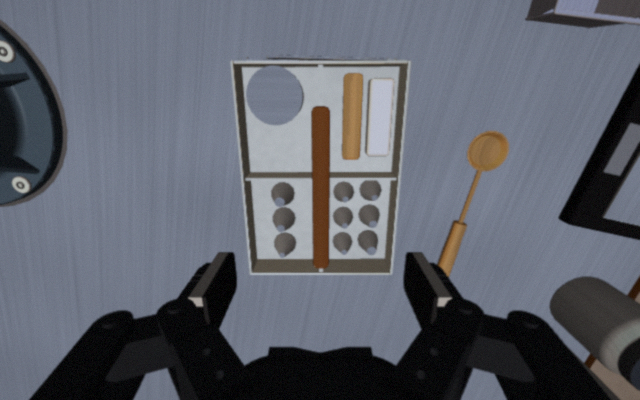

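The wrist view shows the bar at column 320, from row 107 to 268, midway between the fingers. The caddy centre comes out at (0.448, 0.0295) with a yaw of 11.6°. I'll go down and grip.

Call:
{"name": "drive_tool", "arguments": {
  "commands": [
    [0.08, 0, 0.42, 0, 0, 0, -0.6],
    [0.08, 0, 0.42, 0, 0, 0, -0.4],
    [0, 0, 0.42, 0, 0, 0, -0.2],
    [0, 0, 0.42, 0, 0, 0, 0],
    [0, 0, 0.4, 0, 0, 0, 0.2],
    [0, 0, 0, 0, 0, 0, 1],
    [0, 0, 0, 0, 0, 0, 1],
    [0, 0, 0, 0, 0, 0, 1]
  ],
  "squeeze": 40
}}

```text
clock: 2.55
tool_pos: [0.4488, 0.0314, 0.1321]
eef_rot: [[-0.201, 0.98, 0.001], [0.98, 0.201, 0.002], [0.001, 0.001, -1.0]]
ft_force: [3.0, 5.6, -6.6]
finger_gap: 0.0129
grasp_force: 45.0
```

```bash
python3 - <<'E'
from h import *
o=st()
# arc in caddy frame, shifts in tool axes: tool y=+caddy x, tool z=-up
qs=np.linspace(0,2.04,33);qs=2.04*(1-np.cos(np.pi*np.arange(33)/32))/2
x=.115*(np.cos(2.88-qs)-np.cos(2.88));z=.115*(np.sin(2.88-qs)-np.sin(2.88))
for k in range(32):
    print(k,round(qs[k+1],3),[0,round((x[k+1]-x[k])/.05,2),-round((z[k+1]-z[k])/.05,2)])
print(np.max(np.diff(qs))/.1)
E
```

```text
t 2.55 p [0.4488 0.0314 0.1321] f [ 3.   5.6 -6.6] gap 0.0129 gf 45.0 q [ 0.07  0.17 -0.37  1.03  0.    1.44]
0 0.005 [0, np.float64(0.0), np.float64(-0.01)]
1 0.02 [0, np.float64(0.01), np.float64(-0.03)]
2 0.044 [0, np.float64(0.02), np.float64(-0.05)]
3 0.078 [0, np.float64(0.02), np.float64(-0.07)]
4 0.12 [0, np.float64(0.03), np.float64(-0.09)]
5 0.172 [0, np.float64(0.05), np.float64(-0.11)]
6 0.232 [0, np.float64(0.06), np.float64(-0.12)]
7 0.299 [0, np.float64(0.08), np.float64(-0.13)]
8 0.373 [0, np.float64(0.1), np.float64(-0.14)]
9 0.453 [0, np.float64(0.12), np.float64(-0.14)]
10 0.539 [0, np.float64(0.14), np.float64(-0.14)]
11 0.63 [0, np.float64(0.16), np.float64(-0.14)]
12 0.724 [0, np.float64(0.17), np.float64(-0.13)]
13 0.821 [0, np.float64(0.19), np.float64(-0.11)]
14 0.92 [0, np.float64(0.21), np.float64(-0.1)]
15 1.02 [0, np.float64(0.22), np.float64(-0.08)]
16 1.12 [0, np.float64(0.22), np.float64(-0.05)]
17 1.219 [0, np.float64(0.23), np.float64(-0.03)]
18 1.316 [0, np.float64(0.22), np.float64(-0.01)]
19 1.41 [0, np.float64(0.22), np.float64(0.01)]
20 1.501 [0, np.float64(0.21), np.float64(0.03)]
21 1.587 [0, np.float64(0.19), np.float64(0.05)]
22 1.667 [0, np.float64(0.18), np.float64(0.06)]
23 1.741 [0, np.float64(0.16), np.float64(0.07)]
24 1.808 [0, np.float64(0.14), np.float64(0.07)]
25 1.868 [0, np.float64(0.12), np.float64(0.07)]
26 1.92 [0, np.float64(0.1), np.float64(0.07)]
27 1.962 [0, np.float64(0.08), np.float64(0.06)]
28 1.996 [0, np.float64(0.06), np.float64(0.05)]
29 2.02 [0, np.float64(0.04), np.float64(0.04)]
30 2.035 [0, np.float64(0.03), np.float64(0.02)]
31 2.04 [0, np.float64(0.01), np.float64(0.01)]
0.9997748313615218
```

Call:
{"name": "drive_tool", "arguments": {
  "commands": [
    [0, 0, -0.01, 0, 0, 0, 1],
    [0, 0.01, -0.03, 0, 0, 0, 1],
    [0, 0.02, -0.05, 0, 0, 0, 1],
    [0, 0.02, -0.07, 0, 0, 0, 1],
    [0, 0.03, -0.09, 0, 0, 0, 1],
    [0, 0.05, -0.11, 0, 0, 0, 1],
    [0, 0.06, -0.12, 0, 0, 0, 1],
    [0, 0.08, -0.13, 0, 0, 0, 1]
  ]
}}

```text
clock: 3.35
tool_pos: [0.4623, 0.0342, 0.1628]
eef_rot: [[-0.201, 0.98, 0.001], [0.98, 0.201, 0.002], [0.002, 0.002, -1.0]]
ft_force: [4.3, 5.3, -10.4]
finger_gap: 0.0128
grasp_force: 44.6
```

Call:
{"name": "drive_tool", "arguments": {
  "commands": [
    [0, 0.1, -0.14, 0, 0, 0, 1],
    [0, 0.12, -0.14, 0, 0, 0, 1],
    [0, 0.14, -0.14, 0, 0, 0, 1],
    [0, 0.16, -0.14, 0, 0, 0, 1],
    [0, 0.17, -0.13, 0, 0, 0, 1],
    [0, 0.19, -0.11, 0, 0, 0, 1],
    [0, 0.21, -0.1, 0, 0, 0, 1],
    [0, 0.22, -0.08, 0, 0, 0, 1]
  ]
}}

```text
clock: 4.15
tool_pos: [0.5254, 0.0469, 0.2111]
eef_rot: [[-0.2, 0.98, -0.002], [0.98, 0.2, 0.001], [0.001, -0.001, -1.0]]
ft_force: [0.7, 4.9, -12.6]
finger_gap: 0.0135
grasp_force: 44.1
```

Call:
{"name": "drive_tool", "arguments": {
  "commands": [
    [0, 0.22, -0.05, 0, 0, 0, 1],
    [0, 0.23, -0.03, 0, 0, 0, 1],
    [0, 0.22, -0.01, 0, 0, 0, 1],
    [0, 0.22, 0.01, 0, 0, 0, 1],
    [0, 0.21, 0.03, 0, 0, 0, 1],
    [0, 0.19, 0.05, 0, 0, 0, 1],
    [0, 0.18, 0.06, 0, 0, 0, 1],
    [0, 0.16, 0.07, 0, 0, 0, 1]
  ]
}}

```text
clock: 4.95
tool_pos: [0.6056, 0.0632, 0.2046]
eef_rot: [[-0.2, 0.98, -0.001], [0.98, 0.2, 0.001], [0.001, -0.001, -1.0]]
ft_force: [-1.8, 5.0, -5.0]
finger_gap: 0.0133
grasp_force: 45.3
```

Call:
{"name": "drive_tool", "arguments": {
  "commands": [
    [0, 0.14, 0.07, 0, 0, 0, 1],
    [0, 0.12, 0.07, 0, 0, 0, 1],
    [0, 0.1, 0.07, 0, 0, 0, 1],
    [0, 0.08, 0.06, 0, 0, 0, 1],
    [0, 0.06, 0.05, 0, 0, 0, 1],
    [0, 0.04, 0.04, 0, 0, 0, 1],
    [0, 0.03, 0.02, 0, 0, 0, 1],
    [0, 0.01, 0.01, 0, 0, 0, 1]
  ]
}}

```text
clock: 5.75
tool_pos: [0.6329, 0.0688, 0.1859]
eef_rot: [[-0.2, 0.98, -0.002], [0.98, 0.2, 0.001], [0.001, -0.002, -1.0]]
ft_force: [-8.4, 2.8, 6.2]
finger_gap: 0.0135
grasp_force: 46.7
```

```bash
python3 - <<'E'
from h import *
o=st()
p=np.array(o['tool_pos']);a=np.radians(11.6);d=p-[.4488,.0314,.1321]
print('caddy dx,dy,dz',d[0]*np.cos(a)+d[1]*np.sin(a),-d[0]*np.sin(a)+d[1]*np.cos(a),d[2])
E
```

```text
t 5.75 p [0.6329 0.0688 0.1859] f [-8.4  2.8  6.2] gap 0.0135 gf 46.7 q [0.11 0.45 0.19 1.31 0.   1.48]
caddy dx,dy,dz 0.18785177881013682 -0.0003579157945393721 0.05383617654748646
```

Call:
{"name": "drive_tool", "arguments": {
  "commands": [
    [0, 0, 0, 0, 0, 0, 0.6],
    [0, 0, 0, 0, 0, 0, 0.4],
    [0, 0, 0, 0, 0, 0, 0.2],
    [0, 0, 0, 0, 0, 0, 0],
    [0, 0, -0.2, 0, 0, 0, -0.2],
    [0, 0, -0.4, 0, 0, 0, -0.2],
    [0, 0, -0.6, 0, 0, 0, -0.2],
    [0, 0, -0.8, 0, 0, 0, -0.2]
  ]
}}

```text
clock: 6.55
tool_pos: [0.6335, 0.0677, 0.2853]
eef_rot: [[-0.199, 0.98, -0.002], [0.98, 0.199, -0.0], [0.0, -0.002, -1.0]]
ft_force: [0.7, -0.2, 0.7]
finger_gap: 0.0511
grasp_force: 0.0
```

```bash
python3 - <<'E'
from h import *
o=st()
c=r.get_calibration('wrist');R=cv2.Rodrigues(np.array(c['rvec']))[0];Q=np.array(o['eef_rot'])
print('cam in tool',Q.T@(-R.T@np.array(c['tvec']).ravel()-o['tool_pos']),(Q.T@R.T).round(2).tolist())
# canister top ellipse & spoon/grater rough
print('can',onplane('scene',[[408,150]],.145),onplane('side',[[250,155]],.145),'gr foot',onplane('scene',[[181,264],[199,253]],0),onplane('side',[[352,347],[334,335],[371,330]],0))
# look target: grater handle under camera
rows([.486,-.335,.36],down(-78),20)
E
```

```text
t 6.55 p [0.6335 0.0677 0.2853] f [ 0.7 -0.2  0.7] gap 0.0511 gf 0.0 q [ 0.11  0.44  0.42  1.55 -0.    1.48]
cam in tool [ 0.08147907 -0.00095677 -0.14231193] [[0.0, -0.95, -0.32], [1.0, -0.0, 0.0], [-0.0, -0.32, 0.95]]
can [[0.49043269 0.28649324 0.145     ]] [[0.4821474  0.28178561 0.145     ]] gr foot [[ 0.50679888 -0.34966402  0.        ]
 [ 0.49196046 -0.29928571  0.        ]] [[ 0.47398015 -0.35555603  0.        ]
 [ 0.4562078  -0.31338456  0.        ]
 [ 0.53018776 -0.33442594  0.        ]]
[-0.37, -0.22, -0.07, 0.0, 0.0, 0.56]
[-0.38, -0.2, -0.07, 0.0, 0.0, 0.56]
[-0.4, -0.17, -0.07, 0.0, 0.0, 0.56]
[-0.41, -0.13, -0.07, 0.0, 0.0, 0.56]
[-0.42, -0.1, -0.08, 0.0, 0.0, 0.56]
[-0.42, -0.07, -0.07, 0.0, 0.0, 0.56]
[-0.43, -0.04, -0.08, 0.0, 0.0, 0.56]
[-0.43, 0.0, -0.07, 0.0, 0.0, 0.56]
[-0.43, 0.03, -0.08, 0.0, 0.0, 0.56]
[-0.42, 0.06, -0.07, 0.0, 0.0, 0.56]
[-0.42, 0.1, -0.08, 0.0, 0.0, 0.56]
[-0.41, 0.13, -0.07, 0.0, 0.0, 0.56]
[-0.4, 0.16, -0.08, 0.0, 0.0, 0.56]
[-0.38, 0.19, -0.07, 0.0, 0.0, 0.56]
[-0.37, 0.22, -0.08, 0.0, 0.0, 0.56]
[-0.35, 0.25, -0.07, 0.0, 0.0, 0.56]
[-0.32, 0.28, -0.08, 0.0, 0.0, 0.56]
[-0.3, 0.3, -0.07, 0.0, 0.01, 0.55]
[-0.28, 0.32, -0.08, 0.0, 0.0, 0.56]
[-0.25, 0.34, -0.07, 0.0, 0.01, 0.55]
```

```bash
python3 - <<'E'
from h import *
rows([.476,-.335,.36],down(-76),16)
E
```

```text
[-0.45, -0.29, -0.09, 0.0, 0.0, 0.68]
[-0.48, -0.25, -0.09, 0.0, 0.0, 0.68]
[-0.5, -0.2, -0.09, 0.0, 0.0, 0.68]
[-0.52, -0.15, -0.09, 0.0, 0.0, 0.68]
[-0.53, -0.1, -0.09, 0.0, 0.0, 0.68]
[-0.54, -0.05, -0.09, 0.0, 0.0, 0.68]
[-0.54, 0.0, -0.09, 0.0, 0.0, 0.69]
[-0.54, 0.05, -0.09, 0.0, 0.0, 0.68]
[-0.53, 0.1, -0.1, 0.0, 0.0, 0.69]
[-0.52, 0.15, -0.09, 0.0, 0.0, 0.68]
[-0.5, 0.2, -0.1, 0.0, 0.0, 0.69]
[-0.48, 0.25, -0.09, 0.0, 0.0, 0.68]
[-0.46, 0.29, -0.1, 0.0, 0.0, 0.69]
[-0.43, 0.33, -0.09, 0.0, 0.01, 0.68]
[-0.39, 0.37, -0.1, 0.0, 0.0, 0.69]
[-0.36, 0.41, -0.09, 0.0, 0.01, 0.68]
```

Call:
{"name": "drive_tool", "arguments": {
  "commands": [
    [-0.45, -0.29, -0.09, 0, 0, 0.68, -1],
    [-0.48, -0.25, -0.09, 0, 0, 0.68, -1],
    [-0.5, -0.2, -0.09, 0, 0, 0.68, -1],
    [-0.52, -0.15, -0.09, 0, 0, 0.68, -1],
    [-0.53, -0.1, -0.09, 0, 0, 0.68, -1],
    [-0.54, -0.05, -0.09, 0, 0, 0.68, -1],
    [-0.54, 0, -0.09, 0, 0, 0.69, -1],
    [-0.54, 0.05, -0.09, 0, 0, 0.68, -1]
  ]
}}

```text
clock: 7.35
tool_pos: [0.5557, -0.1346, 0.322]
eef_rot: [[0.535, 0.845, 0.001], [0.845, -0.535, -0.0], [0.0, 0.001, -1.0]]
ft_force: [0.4, -0.3, 0.2]
finger_gap: 0.0855
grasp_force: 0.0
```

Call:
{"name": "drive_tool", "arguments": {
  "commands": [
    [-0.53, 0.1, -0.1, 0, 0, 0.69, -1],
    [-0.52, 0.15, -0.09, 0, 0, 0.68, -1],
    [-0.5, 0.2, -0.1, 0, 0, 0.69, -1],
    [-0.48, 0.25, -0.09, 0, 0, 0.68, -1],
    [-0.46, 0.29, -0.1, 0, 0, 0.69, -1],
    [-0.43, 0.33, -0.09, 0, 0, 0.68, -1],
    [-0.39, 0.37, -0.1, 0, 0, 0.69, -1],
    [-0.36, 0.41, -0.09, 0, 0, 0.68, -1]
  ]
}}

```text
clock: 8.15
tool_pos: [0.476, -0.3359, 0.36]
eef_rot: [[0.971, 0.239, 0.001], [0.239, -0.971, -0.001], [0.001, 0.001, -1.0]]
ft_force: [0.4, -0.4, -0.0]
finger_gap: 0.0852
grasp_force: 0.0
```

```bash
python3 - <<'E'
from h import *
o=st();c=r.get_calibration('wrist');cv2.imwrite('pics/w2.png',r.get_image('wrist'));np.save('c2.npy',c,allow_pickle=True)
E
```

```text
t 8.15 p [ 0.476  -0.3359  0.36  ] f [ 0.4 -0.4 -0. ] gap 0.0852 gf 0.0 q [-0.61  0.34  0.46  1.69 -0.    2.29]
```

View pics/w2.png

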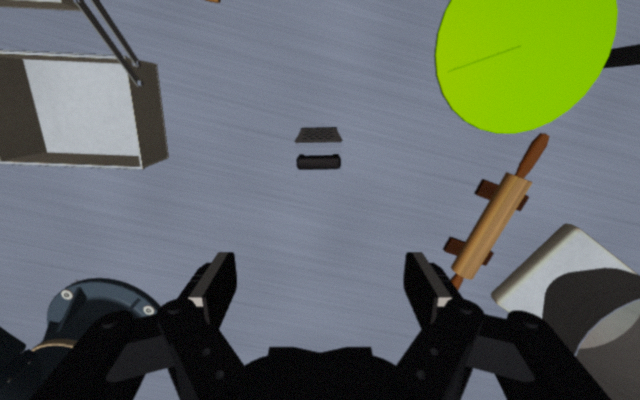

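The wrist view shows the grater's black handle at columns 297–341, rows 155–169, nearly level in the picture, with its far wide face above it. The open compartment is on the left, and the tray's arm rods run along the caddy's -y end.

```bash
python3 - <<'E'
from h import *
c=np.load('c2.npy',allow_pickle=True).item();i=cv2.imread('pics/w2.png')
k=blob(cv2.inRange(i,(0,0,0),(55,55,55)),(285,148,355,175));a,b,m,A=ends(k)
W=onplane('wrist',np.vstack([a,b,m]),.166,c);print(a,b,m,W.round(4).tolist(),np.linalg.norm(W[0]-W[1]),np.degrees(np.arctan2(*(W[1]-W[0])[[1,0]])))
d=cv2.inRange(i,(0,0,0),(95,95,95));k=blob(d,(285,115,355,150));print(cv2.boundingRect(k));q=k.reshape(-1,2);
for y in (128,129,130,140,141,142): 
    s=q[q[:,1]==y]; print(y,s[:,0].min() if len(s) else 0,s[:,0].max() if len(s) else 0)
E
```

```text
[[296.96229436 162.07623147]] [[339.05846321 161.53334776]] [318.22772277 161.8019802 ] [[0.4789, -0.3083, 0.166], [0.4912, -0.3558, 0.166], [0.4851, -0.3323, 0.166]] 0.049048955635289736 -75.42355190069928
(295, 127, 47, 16)
128 301 336
129 301 336
130 300 336
140 295 341
141 295 340
142 296 324
```

```bash
cat >> h.py <<'E'
G=np.array([.485,-.332,0]);YG=np.radians(14.6)
f=np.array([np.cos(YG),np.sin(YG),0]);up=np.array([0,0,1.])
def pitch(p,yaw=YG):
    p=np.radians(p);F=np.array([np.cos(yaw),np.sin(yaw),0]);y=np.array([np.sin(yaw),-np.cos(yaw),0]);z=np.cos(p)*F-np.sin(p)*up
    return np.c_[np.cross(y,z),y,z]
E
python3 - <<'E'
from h import *
c=np.load('c2.npy',allow_pickle=True).item()
F=onplane('wrist',[[301.5,127.5],[336,127.5]],0,c);print('foot edge mid rel',((F.mean(0)-G)@f),(F.mean(0)-G)@[-f[1],f[0],0],np.linalg.norm(F[0]-F[1]))
R=pitch(20);T=G+.085*up-.008*f+.0187*R[:,2];print('grasp TCP',T,R.tolist())
p,Q=rows(T-.09*f+.19*up,R,12)
print();print(p);sim(p,Q,T-.05*f+.02*up,R,4);
E
```

```text
foot edge mid rel 0.023264412706238413 -0.0007194152190973105 0.05783693459278973
grasp TCP [ 0.49426316 -0.32958713  0.07860422] [[0.33097602918580776, 0.25206935824311366, 0.909349166568761], [0.08621279803431907, -0.9677091704819712, 0.2368677158672935], [0.9396926207859084, 0.0, -0.3420201433256687]]
[-0.11, -0.01, 0.15, 0.01, 0.73, -0.01]
[-0.13, 0.0, 0.14, 0.01, 0.73, -0.01]
[-0.14, 0.0, 0.13, 0.01, 0.73, -0.01]
[-0.16, -0.01, 0.11, 0.01, 0.73, -0.01]
[-0.17, -0.01, 0.09, 0.01, 0.73, -0.01]
[-0.17, 0.0, 0.08, 0.01, 0.73, -0.01]
[-0.18, -0.01, 0.06, 0.01, 0.73, -0.01]
[-0.19, 0.0, 0.04, 0.01, 0.73, -0.01]
[-0.19, -0.01, 0.02, 0.01, 0.73, -0.01]
[-0.19, -0.01, 0.0, 0.01, 0.73, -0.01]
[-0.19, 0.0, -0.02, 0.01, 0.73, -0.01]
[-0.19, -0.01, -0.03, 0.0, 0.72, -0.02]

[ 0.40725116 -0.35204675  0.26867146]
[-0.73, 0.0, 0.48, 0.0, 0.0, 0.0]
[-0.73, 0.0, 0.48, 0.0, 0.0, 0.0]
[-0.73, 0.0, 0.48, 0.0, 0.0, 0.0]
[-0.73, 0.0, 0.47, 0.0, 0.0, 0.0]
```

Call:
{"name": "drive_tool", "arguments": {
  "commands": [
    [-0.11, -0.01, 0.15, 0.01, 0.73, -0.01, -1],
    [-0.13, 0, 0.14, 0.01, 0.73, -0.01, -1],
    [-0.14, 0, 0.13, 0.01, 0.73, -0.01, -1],
    [-0.16, -0.01, 0.11, 0.01, 0.73, -0.01, -1],
    [-0.17, -0.01, 0.09, 0.01, 0.73, -0.01, -1],
    [-0.17, 0, 0.08, 0.01, 0.73, -0.01, -1],
    [-0.18, -0.01, 0.06, 0.01, 0.73, -0.01, -1],
    [-0.19, 0, 0.04, 0.01, 0.73, -0.01, -1]
  ]
}}

```text
clock: 9.0
tool_pos: [0.4314, -0.3442, 0.2991]
eef_rot: [[0.66, 0.256, 0.706], [0.173, -0.967, 0.189], [0.731, -0.003, -0.682]]
ft_force: [0.1, -1.5, -0.3]
finger_gap: 0.0856
grasp_force: 0.0
```

Call:
{"name": "drive_tool", "arguments": {
  "commands": [
    [-0.19, -0.01, 0.02, 0.01, 0.73, -0.01, -1],
    [-0.19, -0.01, 0, 0.01, 0.73, -0.01, -1],
    [-0.19, 0, -0.02, 0.01, 0.73, -0.01, -1],
    [-0.19, -0.01, -0.03, 0, 0.72, -0.02, -1],
    [0, 0, 0, 0, 0, 0, -1],
    [0, 0, 0, 0, 0, 0, -1],
    [0, 0, 0, 0, 0, 0, -1],
    [0, 0, 0, 0, 0, 0, -1]
  ]
}}

```text
clock: 9.8
tool_pos: [0.4098, -0.3486, 0.2685]
eef_rot: [[0.331, 0.264, 0.906], [0.091, -0.964, 0.248], [0.939, 0.001, -0.343]]
ft_force: [-0.1, -0.5, 0.1]
finger_gap: 0.0851
grasp_force: 0.0
```

```bash
python3 - <<'E'
from h import *
o=st();R=pitch(20);T=G+.085*up-.008*f+.0187*R[:,2]
p,Q=rows(T-.06*f+.03*up,R,8)
print();sim(p,Q,T,R,5);
E
```

```text
t 9.8 p [ 0.4098 -0.3486  0.2685] f [-0.1 -0.5  0.1] gap 0.0851 gf 0.0 q [-1.27  0.21 -0.51  0.76  1.22  1.67]
[-0.35, 0.01, 0.2, -0.01, 0.0, 0.0]
[-0.35, 0.01, 0.2, -0.01, 0.0, 0.01]
[-0.35, 0.01, 0.2, -0.01, 0.0, 0.0]
[-0.35, 0.01, 0.2, -0.01, 0.0, 0.01]
[-0.36, 0.0, 0.2, -0.01, 0.0, 0.0]
[-0.35, 0.01, 0.2, -0.01, 0.0, 0.01]
[-0.36, 0.0, 0.2, -0.01, 0.0, 0.0]
[-0.35, 0.01, 0.19, -0.01, 0.01, 0.01]

[-0.03, 0.0, 0.27, 0.0, 0.0, 0.0]
[-0.03, 0.0, 0.27, 0.0, 0.0, 0.0]
[-0.03, 0.0, 0.27, 0.0, 0.0, 0.0]
[-0.03, 0.0, 0.26, 0.0, 0.0, 0.0]
[-0.04, 0.0, 0.27, 0.0, 0.0, 0.0]
```

Call:
{"name": "drive_tool", "arguments": {
  "commands": [
    [-0.35, 0.01, 0.2, -0.01, 0, 0, -1],
    [-0.35, 0.01, 0.2, -0.01, 0, 0.01, -1],
    [-0.35, 0.01, 0.2, -0.01, 0, 0, -1],
    [-0.35, 0.01, 0.2, -0.01, 0, 0.01, -1],
    [-0.36, 0, 0.2, -0.01, 0, 0, -1],
    [-0.35, 0.01, 0.2, -0.01, 0, 0.01, -1],
    [-0.36, 0, 0.2, -0.01, 0, 0, -1],
    [-0.35, 0.01, 0.19, -0.01, 0.01, 0.01, -1]
  ]
}}

```text
clock: 10.6
tool_pos: [0.4364, -0.3445, 0.1078]
eef_rot: [[0.33, 0.252, 0.91], [0.085, -0.968, 0.237], [0.94, -0.001, -0.341]]
ft_force: [0.2, -0.0, -0.5]
finger_gap: 0.0857
grasp_force: 0.0
```

```bash
python3 - <<'E'
from h import *
o=st();R=pitch(20);T=G+.085*up-.008*f+.0187*R[:,2]
print(np.round(T-o['tool_pos'],4),np.round(R-o['eef_rot'],3).tolist());rows(T,R,5)
cv2.imwrite('pics/w3.png',np.hstack([cv2.resize(r.get_image('wrist'),(400,250)),cv2.resize(r.get_image('side')[150:350,230:550],(400,250))]))
E
```

```text
t 10.6 p [ 0.4364 -0.3445  0.1078] f [ 0.2 -0.  -0.5] gap 0.0857 gf 0.0 q [-1.21  0.45 -0.77  0.06  1.21  1.87]
[ 0.0579  0.0149 -0.0292] [[0.001, 0.0, -0.0], [0.001, 0.0, -0.0], [-0.0, 0.001, -0.001]]
[-0.03, 0.0, 0.26, 0.0, 0.0, 0.0]
[-0.03, 0.0, 0.27, 0.0, 0.0, 0.0]
[-0.03, 0.0, 0.26, 0.0, 0.0, 0.0]
[-0.03, 0.0, 0.27, 0.0, 0.0, 0.0]
[-0.02, 0.0, 0.26, 0.0, -0.01, -0.01]
```

View pics/w3.png

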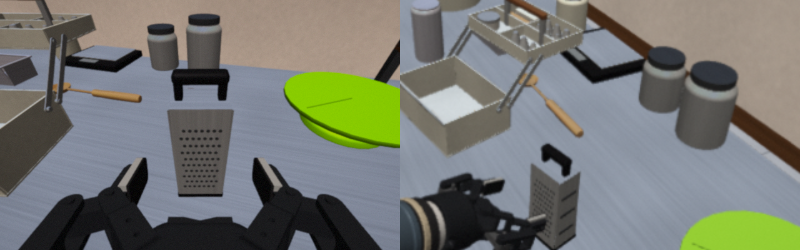

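The picture shows the grater standing centred between the open fingers (body at columns 168–234 in the left half). The tray rests open behind. I'll advance and grip.

Call:
{"name": "drive_tool", "arguments": {
  "commands": [
    [-0.03, 0, 0.26, 0, 0, 0, -1],
    [-0.03, 0, 0.27, 0, 0, 0, -1],
    [-0.03, 0, 0.26, 0, 0, 0, -1],
    [-0.03, 0, 0.27, 0, 0, 0, -1],
    [-0.02, 0, 0.26, 0, 0, 0, -0.6],
    [0, 0, 0, 0, 0, 0, -0.4],
    [0, 0, 0, 0, 0, 0, 0.2],
    [0, 0, 0, 0, 0, 0, 1]
  ],
  "squeeze": 50
}}

```text
clock: 11.5
tool_pos: [0.4931, -0.3294, 0.0792]
eef_rot: [[0.33, 0.251, 0.91], [0.083, -0.968, 0.237], [0.94, -0.003, -0.341]]
ft_force: [0.5, 1.1, -0.6]
finger_gap: 0.0592
grasp_force: 55.0
```

Call:
{"name": "drive_tool", "arguments": {
  "commands": [
    [0, 0, 0, 0, 0, 0, 1],
    [0, 0, 0, 0, 0, 0, 1],
    [0, 0, 0, 0, 0, 0, 1],
    [-0.0, 0, 0, 0, 0, 0, 1],
    [0.09, 0, -0.03, 0, 0, 0, 1],
    [0.19, 0, -0.07, 0, 0, 0, 1],
    [0.28, 0, -0.1, 0, 0, 0, 1],
    [0.38, 0, -0.14, 0, 0, 0, 1]
  ]
}}

```text
clock: 12.3
tool_pos: [0.4928, -0.3289, 0.1278]
eef_rot: [[0.333, 0.25, 0.909], [0.08, -0.968, 0.237], [0.94, -0.006, -0.342]]
ft_force: [-0.5, 0.3, -1.6]
finger_gap: 0.0596
grasp_force: 55.1
```

```bash
python3 - <<'E'
from h import *
o=st();print(np.round(o['eef_rot'],3).tolist())
E
```

```text
t 12.3 p [ 0.4928 -0.3289  0.1278] f [-0.5  0.3 -1.6] gap 0.0596 gf 55.1 q [-1.08  0.42 -0.83 -0.25  1.15  2.19]
[[0.333, 0.25, 0.909], [0.08, -0.968, 0.237], [0.94, -0.006, -0.342]]
```

```bash
cat >> h.py <<'E'
C0=np.array([.448,.0295,0]);YC=np.radians(11.6);cx=np.array([np.cos(YC),np.sin(YC),0]);cy=np.array([-np.sin(YC),np.cos(YC),0])
RL=pitch(112,YC+np.pi/2)
TL=C0-.003*cy+.035*up+.0187*RL[:,2]
E
python3 - <<'E'
from h import *
p,Q=rows([.47,-.32,.34],pitch(90),16);print(p)
print();R9=pitch(90,YC+np.pi/2);p,Q=sim(p,Q,TL+.2*up,R9,16);print(p,TL)
E
```

```text
[0.24, -0.02, -0.11, 0.0, -0.55, 0.0]
[0.23, -0.02, -0.13, 0.0, -0.55, 0.0]
[0.22, -0.02, -0.15, 0.0, -0.55, 0.0]
[0.21, -0.02, -0.17, 0.0, -0.55, 0.0]
[0.19, -0.02, -0.18, 0.0, -0.55, 0.0]
[0.18, -0.02, -0.2, 0.0, -0.55, 0.0]
[0.17, -0.02, -0.21, 0.0, -0.54, 0.0]
[0.15, -0.02, -0.22, 0.0, -0.55, 0.0]
[0.13, -0.02, -0.23, 0.0, -0.54, 0.0]
[0.11, -0.02, -0.24, -0.01, -0.55, 0.0]
[0.09, -0.02, -0.25, 0.0, -0.54, 0.0]
[0.08, -0.02, -0.26, -0.01, -0.55, 0.0]
[0.06, -0.02, -0.26, 0.0, -0.54, -0.01]
[0.04, -0.02, -0.26, -0.01, -0.55, 0.0]
[0.01, -0.01, -0.27, 0.0, -0.54, -0.01]
[-0.01, -0.02, -0.26, -0.01, -0.55, 0.0]
[ 0.46975153 -0.31991548  0.33980806]

[0.08, -0.42, 0.15, 0.0, 0.0, -0.68]
[0.12, -0.41, 0.15, 0.0, 0.0, -0.68]
[0.16, -0.39, 0.15, 0.0, 0.0, -0.68]
[0.2, -0.38, 0.15, 0.0, 0.0, -0.68]
[0.23, -0.36, 0.15, 0.0, 0.0, -0.68]
[0.26, -0.33, 0.15, 0.0, 0.0, -0.68]
[0.3, -0.31, 0.15, 0.0, 0.0, -0.68]
[0.32, -0.28, 0.15, 0.0, 0.0, -0.68]
[0.35, -0.24, 0.16, 0.0, 0.0, -0.68]
[0.37, -0.21, 0.15, 0.0, 0.0, -0.68]
[0.39, -0.17, 0.16, 0.0, 0.0, -0.68]
[0.4, -0.14, 0.15, 0.0, 0.0, -0.68]
[0.41, -0.1, 0.16, 0.0, 0.0, -0.68]
[0.42, -0.06, 0.15, 0.0, 0.0, -0.68]
[0.42, -0.02, 0.16, 0.0, 0.0, -0.68]
[0.43, 0.02, 0.15, 0.0, 0.0, -0.68]
[0.44975564 0.01976017 0.21774158] [0.45001181 0.01969921 0.01766166]
```

Call:
{"name": "drive_tool", "arguments": {
  "commands": [
    [0.24, -0.02, -0.11, 0, -0.55, 0, 1],
    [0.23, -0.02, -0.13, 0, -0.55, 0, 1],
    [0.22, -0.02, -0.15, 0, -0.55, 0, 1],
    [0.21, -0.02, -0.17, 0, -0.55, 0, 1],
    [0.19, -0.02, -0.18, 0, -0.55, 0, 1],
    [0.18, -0.02, -0.2, 0, -0.55, 0, 1],
    [0.17, -0.02, -0.21, 0, -0.54, 0, 1],
    [0.15, -0.02, -0.22, 0, -0.55, 0, 1]
  ]
}}

```text
clock: 13.1
tool_pos: [0.4807, -0.324, 0.2353]
eef_rot: [[0.796, 0.251, 0.551], [0.204, -0.968, 0.145], [0.57, -0.003, -0.822]]
ft_force: [0.9, 0.4, -3.0]
finger_gap: 0.0594
grasp_force: 55.0
```

Call:
{"name": "drive_tool", "arguments": {
  "commands": [
    [0.13, -0.02, -0.23, 0, -0.54, 0, 1],
    [0.11, -0.02, -0.24, -0.01, -0.55, 0, 1],
    [0.09, -0.02, -0.25, 0, -0.54, 0, 1],
    [0.08, -0.02, -0.26, -0.01, -0.55, 0, 1],
    [0.06, -0.02, -0.26, 0, -0.54, -0.01, 1],
    [0.04, -0.02, -0.26, -0.01, -0.55, 0, 1],
    [0.01, -0.01, -0.27, 0, -0.54, -0.01, 1],
    [-0.01, -0.02, -0.26, -0.01, -0.55, 0, 1]
  ]
}}

```text
clock: 13.9
tool_pos: [0.469, -0.3198, 0.3412]
eef_rot: [[0.968, 0.253, -0.002], [0.253, -0.968, -0.003], [-0.002, 0.003, -1.0]]
ft_force: [0.0, -0.6, -1.7]
finger_gap: 0.0593
grasp_force: 55.0
```

```bash
python3 - <<'E'
from h import *
o=st();print(np.round(o['eef_rot'],3).tolist());R9=pitch(90,YC+np.pi/2);p,Q=rows(TL+.2*up,R9,16)
E
```

```text
t 13.9 p [ 0.469  -0.3198  0.3412] f [ 0.  -0.6 -1.7] gap 0.0593 gf 55.0 q [-0.6   0.31  0.36  1.62 -0.    2.29]
[[0.968, 0.253, -0.002], [0.253, -0.968, -0.003], [-0.002, 0.003, -1.0]]
[0.08, -0.42, 0.15, 0.0, 0.0, -0.68]
[0.12, -0.41, 0.15, 0.0, 0.0, -0.68]
[0.16, -0.39, 0.15, 0.0, 0.0, -0.68]
[0.2, -0.38, 0.15, 0.0, 0.0, -0.68]
[0.23, -0.36, 0.15, 0.0, 0.0, -0.68]
[0.27, -0.33, 0.15, 0.0, 0.0, -0.68]
[0.3, -0.3, 0.15, 0.0, 0.0, -0.68]
[0.32, -0.28, 0.16, 0.0, 0.0, -0.68]
[0.35, -0.24, 0.15, 0.0, 0.0, -0.68]
[0.37, -0.21, 0.16, 0.0, 0.0, -0.68]
[0.39, -0.17, 0.15, 0.0, 0.0, -0.68]
[0.4, -0.14, 0.16, 0.0, 0.0, -0.68]
[0.41, -0.1, 0.15, 0.0, 0.01, -0.68]
[0.42, -0.06, 0.16, 0.0, 0.0, -0.68]
[0.43, -0.01, 0.16, -0.01, 0.01, -0.68]
[0.42, 0.02, 0.15, 0.0, 0.0, -0.67]
```

Call:
{"name": "drive_tool", "arguments": {
  "commands": [
    [0.08, -0.42, 0.15, 0, 0, -0.68, 1],
    [0.12, -0.41, 0.15, 0, 0, -0.68, 1],
    [0.16, -0.39, 0.15, 0, 0, -0.68, 1],
    [0.2, -0.38, 0.15, 0, 0, -0.68, 1],
    [0.23, -0.36, 0.15, 0, 0, -0.68, 1],
    [0.27, -0.33, 0.15, 0, 0, -0.68, 1],
    [0.3, -0.3, 0.15, 0, 0, -0.68, 1],
    [0.32, -0.28, 0.16, 0, 0, -0.68, 1]
  ]
}}

```text
clock: 14.7
tool_pos: [0.4593, -0.149, 0.2791]
eef_rot: [[0.525, 0.851, 0.001], [0.851, -0.525, -0.002], [-0.001, 0.002, -1.0]]
ft_force: [0.5, 0.3, -1.4]
finger_gap: 0.0592
grasp_force: 54.9
```

Call:
{"name": "drive_tool", "arguments": {
  "commands": [
    [0.35, -0.24, 0.15, 0, 0, -0.68, 1],
    [0.37, -0.21, 0.16, 0, 0, -0.68, 1],
    [0.39, -0.17, 0.15, 0, 0, -0.68, 1],
    [0.4, -0.14, 0.16, 0, 0, -0.68, 1],
    [0.41, -0.1, 0.15, 0, 0, -0.68, 1],
    [0.42, -0.06, 0.16, 0, 0, -0.68, 1],
    [0.43, -0.01, 0.16, 0, 0.01, -0.68, 1],
    [0.42, 0.02, 0.15, 0, 0, -0.67, 1]
  ]
}}

```text
clock: 15.5
tool_pos: [0.4502, 0.0202, 0.2167]
eef_rot: [[-0.204, 0.979, 0.001], [0.979, 0.204, -0.001], [-0.001, 0.001, -1.0]]
ft_force: [1.2, 0.5, -1.2]
finger_gap: 0.0595
grasp_force: 54.8
```

```bash
python3 - <<'E'
from h import *
o=st();print(np.round(o['eef_rot'],3).tolist());p,Q=rows(TL+.12*up,RL,8)
print();p,Q=sim(p,Q,TL+.02*up,RL,8)
E
```

```text
t 15.5 p [0.4502 0.0202 0.2167] f [ 1.2  0.5 -1.2] gap 0.0595 gf 54.8 q [ 0.05  0.12 -0.2   1.25 -0.    1.41]
[[-0.204, 0.979, 0.001], [0.979, 0.204, -0.001], [-0.001, 0.001, -1.0]]
[0.0, 0.0, 0.2, 0.0, -0.34, 0.0]
[0.01, 0.0, 0.2, 0.0, -0.34, 0.0]
[0.02, 0.0, 0.2, 0.0, -0.34, 0.0]
[0.03, 0.0, 0.19, 0.0, -0.34, 0.0]
[0.03, 0.0, 0.19, 0.0, -0.35, 0.01]
[0.05, 0.0, 0.19, 0.0, -0.34, 0.0]
[0.05, 0.0, 0.19, 0.01, -0.35, 0.01]
[0.06, -0.01, 0.19, 0.0, -0.34, 0.0]

[0.09, 0.0, 0.23, 0.0, 0.0, 0.0]
[0.09, 0.0, 0.23, 0.0, 0.0, 0.0]
[0.1, 0.0, 0.23, 0.0, 0.0, 0.0]
[0.09, 0.0, 0.23, 0.0, 0.0, 0.0]
[0.1, 0.0, 0.23, 0.0, 0.0, 0.0]
[0.09, 0.0, 0.24, 0.0, 0.0, 0.0]
[0.1, 0.0, 0.23, 0.0, 0.0, 0.0]
[0.09, 0.0, 0.24, 0.0, 0.0, 0.0]
```

Call:
{"name": "drive_tool", "arguments": {
  "commands": [
    [0, 0, 0.2, 0, -0.34, 0, 1],
    [0.01, 0, 0.2, 0, -0.34, 0, 1],
    [0.02, 0, 0.2, 0, -0.34, 0, 1],
    [0.03, 0, 0.19, 0, -0.34, 0, 1],
    [0.03, 0, 0.19, 0, -0.35, 0.01, 1],
    [0.05, 0, 0.19, 0, -0.34, 0, 1],
    [0.05, 0, 0.19, 0.01, -0.35, 0.01, 1],
    [0.06, -0.01, 0.19, 0, -0.34, 0, 1]
  ]
}}

```text
clock: 16.3
tool_pos: [0.4504, 0.0187, 0.138]
eef_rot: [[-0.183, 0.98, 0.075], [0.908, 0.198, -0.369], [-0.376, 0.001, -0.927]]
ft_force: [0.3, -0.4, -1.6]
finger_gap: 0.0596
grasp_force: 55.0
```

```bash
python3 - <<'E'
from h import *
o=st();print(np.round(RL-o['eef_rot'],3).tolist());p,Q=rows(TL+.02*up,RL,8)
a=r.get_image('scene')[90:250,190:446];b=r.get_image('side')[110:290,170:458]
cv2.imwrite('pics/v4.png',np.hstack([cv2.resize(a,(400,250)),cv2.resize(b,(400,250))]))
E
```

```text
t 16.3 p [0.4504 0.0187 0.138 ] f [ 0.3 -0.4 -1.6] gap 0.0596 gf 55.0 q [ 0.3   0.19 -0.39  1.03 -0.38  1.68]
[[-0.004, -0.001, 0.0], [-0.0, 0.003, 0.002], [0.002, -0.001, -0.001]]
[0.1, 0.0, 0.23, 0.0, 0.0, 0.0]
[0.1, 0.0, 0.23, 0.0, 0.0, 0.0]
[0.1, 0.0, 0.23, 0.0, 0.0, 0.0]
[0.09, 0.0, 0.23, 0.0, 0.0, 0.0]
[0.1, 0.0, 0.23, 0.0, 0.0, -0.01]
[0.09, 0.0, 0.23, 0.0, 0.0, 0.0]
[0.1, 0.0, 0.24, 0.0, 0.01, -0.01]
[0.09, 0.0, 0.23, 0.0, 0.0, 0.0]
```

View pics/v4.png

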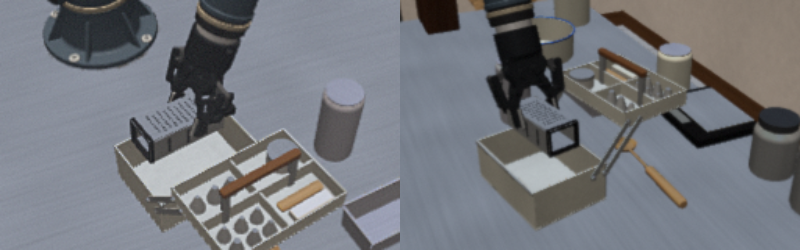

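The picture shows the grater held level, with its foot toward the caddy's -y end, above the open compartment and clear of the tray and rods. I'll lower it.

Call:
{"name": "drive_tool", "arguments": {
  "commands": [
    [0.1, 0, 0.23, 0, 0, 0, 1],
    [0.1, 0, 0.23, 0, 0, 0, 1],
    [0.1, 0, 0.23, 0, 0, 0, 1],
    [0.09, 0, 0.23, 0, 0, 0, 1],
    [0.1, 0, 0.23, 0, 0, 0, 1],
    [0.09, 0, 0.23, 0, 0, 0, 1],
    [0.1, 0, 0.24, 0, 0, 0, 1],
    [0.09, 0, 0.23, 0, 0, 0, 1]
  ]
}}

```text
clock: 17.2
tool_pos: [0.4509, 0.0199, 0.0382]
eef_rot: [[-0.183, 0.98, 0.075], [0.91, 0.197, -0.365], [-0.373, 0.001, -0.928]]
ft_force: [-0.2, -0.3, -2.4]
finger_gap: 0.0592
grasp_force: 55.0
```

```bash
python3 - <<'E'
from h import *
o=st();p,Q=rows(TL,RL,8)
E
```

```text
t 17.2 p [0.4509 0.0199 0.0382] f [-0.2 -0.3 -2.4] gap 0.0592 gf 55.0 q [ 0.3   0.3  -0.54  0.76 -0.38  1.68]
[0.02, 0.0, 0.05, 0.0, 0.0, 0.0]
[0.02, 0.0, 0.05, 0.0, 0.0, 0.0]
[0.02, 0.0, 0.05, 0.0, 0.0, 0.0]
[0.02, 0.0, 0.05, 0.0, 0.0, -0.01]
[0.02, 0.0, 0.05, 0.0, 0.0, 0.0]
[0.02, -0.01, 0.04, 0.0, 0.0, -0.01]
[0.02, 0.0, 0.05, 0.0, -0.01, 0.0]
[0.01, -0.01, 0.04, 0.0, 0.0, -0.01]
```

Call:
{"name": "drive_tool", "arguments": {
  "commands": [
    [0.02, 0, 0.05, 0, 0, 0, 1],
    [0.02, 0, 0.05, 0, 0, 0, 1],
    [0.02, 0, 0.05, 0, 0, 0, 1],
    [0.02, 0, 0.05, 0, 0, 0, 1],
    [0.02, 0, 0.05, 0, 0, 0, 1],
    [0.02, 0, 0.04, 0, 0, 0, 1],
    [0.02, 0, 0.04, 0, 0, 0, 1],
    [0, 0, 0, 0, 0, 0, 1]
  ]
}}

```text
clock: 18.0
tool_pos: [0.4504, 0.0204, 0.0199]
eef_rot: [[-0.183, 0.98, 0.075], [0.909, 0.198, -0.367], [-0.374, 0.001, -0.927]]
ft_force: [-0.1, -0.0, -1.2]
finger_gap: 0.0596
grasp_force: 55.0
```

Call:
{"name": "drive_tool", "arguments": {
  "commands": [
    [0.01, 0, 0.02, 0, 0, 0, 1],
    [0.01, 0, 0.02, 0, 0, 0, 1],
    [0, 0, 0.01, 0, 0, 0, 1],
    [0.01, 0, 0.01, 0, 0, 0, 1],
    [0, 0, 0.01, 0, 0, 0, 1],
    [0, 0, 0, 0, 0, 0, 1],
    [0, 0, 0, 0, 0, 0, 1],
    [0, 0, 0, 0, 0, 0, 1]
  ]
}}

```text
clock: 18.8
tool_pos: [0.4507, 0.0202, 0.017]
eef_rot: [[-0.183, 0.98, 0.076], [0.909, 0.198, -0.367], [-0.375, 0.002, -0.927]]
ft_force: [-1.7, -0.4, 9.2]
finger_gap: 0.0589
grasp_force: 56.3
```

Call:
{"name": "drive_tool", "arguments": {
  "commands": [
    [0, 0, 0, 0, 0, 0, -0.42],
    [0, 0, 0, 0, 0, 0, -0.5],
    [0, 0, 0, 0, 0, 0, -0.6],
    [0, 0, 0, 0, 0, 0, -0.75],
    [0, 0, 0, 0, 0, 0, -0.75],
    [0, 0, 0, 0, 0, 0, -0.75],
    [-0.02, 0, -0.05, 0, 0, 0, -0.75],
    [-0.04, 0, -0.1, 0, 0, 0, -0.75]
  ]
}}

```text
clock: 19.6
tool_pos: [0.4503, 0.0204, 0.0245]
eef_rot: [[-0.183, 0.98, 0.074], [0.909, 0.198, -0.367], [-0.374, 0.0, -0.927]]
ft_force: [-0.1, -0.7, 0.9]
finger_gap: 0.0748
grasp_force: 0.0
```

```bash
python3 - <<'E'
from h import *
o=st();p=np.array(o['tool_pos']);p,Q=rows(p+.2*up-.02*cx,RL,8);print();rows([.6329,.0688,.30],down(11.6),16,)
E
```

```text
t 19.6 p [0.4503 0.0204 0.0245] f [-0.1 -0.7  0.9] gap 0.0748 gf 0.0 q [ 0.3   0.32 -0.56  0.73 -0.38  1.68]
[-0.19, -0.05, -0.46, 0.0, 0.0, 0.0]
[-0.19, -0.05, -0.46, 0.0, 0.0, 0.0]
[-0.19, -0.05, -0.46, 0.0, 0.0, 0.0]
[-0.19, -0.05, -0.47, 0.0, 0.0, 0.0]
[-0.18, -0.05, -0.46, 0.0, 0.0, -0.01]
[-0.19, -0.05, -0.47, 0.0, 0.0, 0.0]
[-0.18, -0.05, -0.46, 0.0, 0.0, -0.01]
[-0.19, -0.05, -0.47, -0.01, 0.0, 0.0]

[-0.12, 0.24, -0.32, 0.0, 0.17, 0.0]
[-0.11, 0.24, -0.33, 0.0, 0.17, 0.0]
[-0.1, 0.24, -0.33, 0.0, 0.17, 0.0]
[-0.09, 0.23, -0.33, 0.0, 0.17, 0.0]
[-0.08, 0.24, -0.33, 0.0, 0.17, 0.0]
[-0.08, 0.23, -0.34, 0.0, 0.17, 0.0]
[-0.07, 0.24, -0.34, 0.0, 0.17, 0.0]
[-0.06, 0.23, -0.34, 0.0, 0.17, 0.0]
[-0.05, 0.24, -0.34, 0.0, 0.17, 0.0]
[-0.04, 0.23, -0.34, 0.0, 0.17, 0.0]
[-0.04, 0.24, -0.34, 0.0, 0.17, 0.0]
[-0.03, 0.23, -0.34, 0.0, 0.18, -0.01]
[-0.02, 0.24, -0.35, 0.0, 0.17, 0.0]
[-0.01, 0.23, -0.35, 0.0, 0.18, -0.01]
[0.0, 0.24, -0.34, 0.0, 0.17, 0.0]
[0.01, 0.23, -0.35, 0.0, 0.18, -0.01]
```

Call:
{"name": "drive_tool", "arguments": {
  "commands": [
    [-0.1, 0, -0.25, 0, 0, 0, -0.75],
    [-0.19, 0, -0.46, 0, 0, 0, -0.75],
    [-0.19, 0, -0.46, 0, 0, 0, -0.75],
    [-0.19, 0, -0.46, 0, 0, 0, -0.75],
    [-0.19, 0, -0.46, 0, 0, 0, -0.75],
    [-0.19, 0, -0.46, 0, 0, 0, -0.75],
    [-0.19, 0, -0.46, 0, 0.5, 0, -0.75],
    [-0.19, 0, -0.46, 0, 0.5, 0, -0.75]
  ]
}}

```text
clock: 20.4
tool_pos: [0.4508, 0.018, 0.2136]
eef_rot: [[-0.193, 0.98, 0.049], [0.952, 0.199, -0.234], [-0.239, 0.002, -0.971]]
ft_force: [0.1, 0.8, -0.0]
finger_gap: 0.0747
grasp_force: 0.0
```

```bash
python3 - <<'E'
from h import *
o=st();rows([.6329,.0688,.295],down(11.6),8)
cv2.imwrite('pics/w5.png',r.get_image('wrist'))
E
```

```text
t 20.4 p [0.4508 0.018  0.2136] f [ 0.1  0.8 -0. ] gap 0.0747 gf 0.0 q [ 0.2   0.11 -0.24  1.22 -0.24  1.57]
[-0.02, 0.47, -0.2, 0.0, 0.22, 0.0]
[-0.01, 0.47, -0.21, 0.0, 0.22, 0.0]
[0.0, 0.47, -0.21, 0.0, 0.21, 0.0]
[0.0, 0.47, -0.2, 0.0, 0.22, 0.0]
[0.01, 0.47, -0.21, 0.0, 0.21, 0.0]
[0.02, 0.48, -0.2, 0.0, 0.22, 0.0]
[0.02, 0.47, -0.2, 0.01, 0.21, -0.01]
[0.03, 0.47, -0.21, 0.0, 0.22, 0.0]
```

View pics/w5.png

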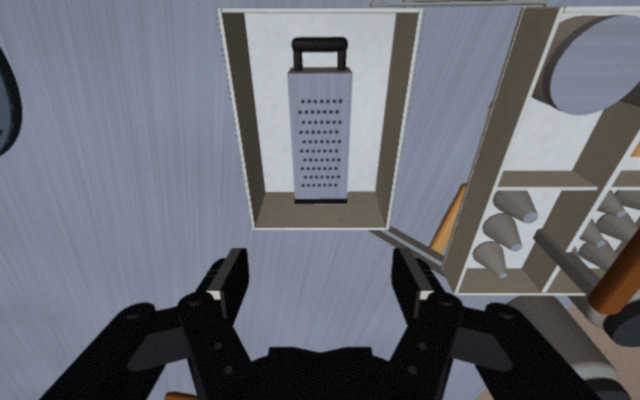

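The grater lies flat and centred in the compartment (columns 289–351, rows 38–203) with the tray still open. Next I'll go back to the tray handle.

Call:
{"name": "drive_tool", "arguments": {
  "commands": [
    [-0.02, 0.47, -0.2, 0, 0.22, 0, -0.6],
    [-0.01, 0.47, -0.21, 0, 0.22, 0, -0.4],
    [0, 0.47, -0.21, 0, 0.21, 0, -0.3],
    [0, 0.47, -0.2, 0, 0.22, 0, -0.3],
    [0.01, 0.47, -0.21, 0, 0.21, 0, -0.3],
    [0.02, 0.48, -0.2, 0, 0.22, 0, -0.3],
    [0.02, 0.47, -0.2, 0, 0.21, 0, -0.3],
    [0.03, 0.47, -0.21, 0, 0.22, 0, -0.3]
  ]
}}

```text
clock: 21.25
tool_pos: [0.6336, 0.0683, 0.294]
eef_rot: [[-0.197, 0.98, 0.001], [0.98, 0.197, -0.001], [-0.002, 0.001, -1.0]]
ft_force: [0.4, -0.4, 0.0]
finger_gap: 0.0556
grasp_force: 0.0
```

```bash
python3 - <<'E'
from h import *
o=st();rows([.6329,.0688,.187],down(11.6),8)
c=r.get_calibration('wrist');i=r.get_image('wrist')
h=cv2.cvtColor(i,cv2.COLOR_BGR2HSV); m=cv2.inRange(h,(0,90,40),(14,255,190))
k=blob(m,(240,0,400,400)); a,b,mm,A=ends(k)
W=onplane('wrist',np.vstack([a,b]),.213,c);print(a,b,A,W.round(4).tolist(),W.mean(0),np.linalg.norm(W[0]-W[1]),np.degrees(np.arctan2(*(W[1]-W[0])[[1,0]])))
E
```

```text
t 21.25 p [0.6336 0.0683 0.294 ] f [ 0.4 -0.4  0. ] gap 0.0556 gf 0.0 q [ 0.11  0.43  0.43  1.57 -0.    1.48]
[0.0, 0.0, 0.27, 0.0, 0.0, 0.0]
[0.0, 0.0, 0.27, 0.0, 0.0, 0.0]
[0.0, 0.0, 0.27, 0.0, 0.0, 0.0]
[0.0, 0.0, 0.27, 0.0, 0.0, -0.01]
[0.0, 0.0, 0.26, 0.0, 0.0, 0.0]
[0.01, 0.0, 0.27, 0.0, 0.0, -0.01]
[0.0, -0.01, 0.26, 0.0, 0.01, 0.0]
[0.01, 0.0, 0.27, 0.01, 0.0, -0.01]
[[318.34399192 117.98371894]] [[319.1037666  274.02383908]] 2263.5 [[0.6188, 0.1333, 0.213], [0.6457, 0.0026, 0.213]] [0.63223805 0.06798215 0.213     ] 0.13346237734262917 -78.39006314772521
```

Call:
{"name": "drive_tool", "arguments": {
  "commands": [
    [0, 0, 0.43, 0, 0, 0, -0.3],
    [0, 0, 0.43, 0, 0, 0, -0.3],
    [0, 0, 0.43, 0, 0, 0, -0.2],
    [0, 0, 0.43, 0, 0, 0, 0],
    [0, 0, 0.42, 0, 0, 0, 0.2],
    [0, 0, 0, 0, 0, 0, 0.4],
    [0, 0, 0, 0, 0, 0, 1],
    [0, 0, 0, 0, 0, 0, 1]
  ],
  "squeeze": 40
}}

```text
clock: 22.1
tool_pos: [0.6328, 0.0678, 0.1869]
eef_rot: [[-0.198, 0.98, 0.001], [0.98, 0.198, -0.002], [-0.003, 0.001, -1.0]]
ft_force: [-1.5, 0.1, -5.4]
finger_gap: 0.0136
grasp_force: 43.5
```

Call:
{"name": "drive_tool", "arguments": {
  "commands": [
    [0, 0, 0, 0, 0, 0, 1],
    [0, 0, 0, 0, 0, 0, 1],
    [0, -0.01, -0.01, 0, 0, 0, 1],
    [0, -0.03, -0.02, 0, 0, 0, 1],
    [0, -0.04, -0.04, 0, 0, 0, 1],
    [0, -0.06, -0.05, 0, 0, 0, 1],
    [0, -0.08, -0.06, 0, 0, 0, 1],
    [0, -0.1, -0.07, 0, 0, 0, 1]
  ]
}}

```text
clock: 22.9
tool_pos: [0.617, 0.0646, 0.199]
eef_rot: [[-0.198, 0.98, 0.001], [0.98, 0.198, -0.002], [-0.002, 0.001, -1.0]]
ft_force: [-0.8, -0.9, -6.4]
finger_gap: 0.0133
grasp_force: 43.2
```

Now the rest of the arc in reverse.

Call:
{"name": "drive_tool", "arguments": {
  "commands": [
    [0, -0.12, -0.07, 0, 0, 0, 1],
    [0, -0.14, -0.07, 0, 0, 0, 1],
    [0, -0.16, -0.07, 0, 0, 0, 1],
    [0, -0.18, -0.06, 0, 0, 0, 1],
    [0, -0.19, -0.05, 0, 0, 0, 1],
    [0, -0.21, -0.03, 0, 0, 0, 1],
    [0, -0.22, -0.01, 0, 0, 0, 1],
    [0, -0.22, 0.01, 0, 0, 0, 1]
  ]
}}

```text
clock: 23.7
tool_pos: [0.5459, 0.0502, 0.2159]
eef_rot: [[-0.197, 0.98, 0.001], [0.98, 0.197, -0.002], [-0.003, 0.001, -1.0]]
ft_force: [2.4, -2.4, -19.2]
finger_gap: 0.0132
grasp_force: 41.6
```

Call:
{"name": "drive_tool", "arguments": {
  "commands": [
    [0, -0.23, 0.03, 0, 0, 0, 1],
    [0, -0.22, 0.05, 0, 0, 0, 1],
    [0, -0.22, 0.08, 0, 0, 0, 1],
    [0, -0.21, 0.1, 0, 0, 0, 1],
    [0, -0.19, 0.11, 0, 0, 0, 1],
    [0, -0.17, 0.13, 0, 0, 0, 1],
    [0, -0.16, 0.14, 0, 0, 0, 1],
    [0, -0.14, 0.14, 0, 0, 0, 1]
  ]
}}

```text
clock: 24.5
tool_pos: [0.4733, 0.0354, 0.1779]
eef_rot: [[-0.198, 0.98, 0.008], [0.98, 0.198, -0.002], [-0.003, 0.007, -1.0]]
ft_force: [12.5, 1.2, -14.2]
finger_gap: 0.0131
grasp_force: 42.3
```

```bash
python3 - <<'E'
from h import *
o=st();d=np.array(o['tool_pos'])-[.4488,.0314,.1321];print(d@cx,d@cy,d[2])
for q in(.4,.45,.5): print(q,.115*(np.cos(2.88-q)-np.cos(2.88)),.115*(np.sin(2.88-q)-np.sin(2.88)))
E
```

```text
t 24.5 p [0.4733 0.0354 0.1779] f [ 12.5   1.2 -14.2] gap 0.0131 gf 42.3 q [ 0.08  0.17 -0.24  1.15 -0.    1.45]
0.024822161079483117 -0.0010152094589346258 0.04578303100662645
0.4 0.020350924994371015 0.040911814436629106
0.45 0.0239955024649446 0.04535846121978275
0.5 0.027857764874971713 0.049617397898019944
```

Call:
{"name": "drive_tool", "arguments": {
  "commands": [
    [0, -0.12, 0.14, 0, 0, 0, 1],
    [0, -0.1, 0.14, 0, 0, 0, 1],
    [0, -0.08, 0.13, 0, 0, 0, 1],
    [0, -0.06, 0.12, 0, 0, 0, 1],
    [0, -0.05, 0.11, 0, 0, 0, 1],
    [0, -0.03, 0.09, 0, 0, 0, 1],
    [0, -0.02, 0.07, 0, 0, 0, 1],
    [0, -0.02, 0.04, 0, 0, 0, 1]
  ]
}}

```text
clock: 25.3
tool_pos: [0.4503, 0.0307, 0.1366]
eef_rot: [[-0.198, 0.98, 0.008], [0.98, 0.198, -0.001], [-0.003, 0.008, -1.0]]
ft_force: [8.1, 0.8, -6.5]
finger_gap: 0.0131
grasp_force: 43.4
```

Call:
{"name": "drive_tool", "arguments": {
  "commands": [
    [0, -0.01, 0.02, 0, 0, 0, 1],
    [0, 0, 0.02, 0, 0, 0, 1],
    [0, 0, 0.02, 0, 0, 0, 1],
    [0, 0, 0, 0, 0, 0, 1],
    [0, 0, 0, 0, 0, 0, 1],
    [0, 0, 0, 0, 0, 0, 1],
    [0, 0, 0, 0, 0, 0, 1],
    [0, 0, 0, 0, 0, 0, 1]
  ]
}}

```text
clock: 26.1
tool_pos: [0.4494, 0.0305, 0.1336]
eef_rot: [[-0.198, 0.98, 0.007], [0.98, 0.198, -0.002], [-0.003, 0.007, -1.0]]
ft_force: [4.7, -1.1, -6.4]
finger_gap: 0.0133
grasp_force: 43.3
```

```bash
python3 - <<'E'
from h import *
o=st();d=np.array(o['tool_pos'])-[.4488,.0314,.1321];print(d@cx,d@cy,d[2])
E
```

```text
t 26.1 p [0.4494 0.0305 0.1336] f [ 4.7 -1.1 -6.4] gap 0.0133 gf 43.3 q [ 0.07  0.16 -0.37  1.03 -0.    1.44]
0.000424325680782293 -0.0009918043532808746 0.0014917592769122245
```

Call:
{"name": "drive_tool", "arguments": {
  "commands": [
    [0, 0, 0.02, 0, 0, 0, 1],
    [0, -0.01, 0.02, 0, 0, 0, 1],
    [0, 0, 0.02, 0, 0, 0, 1],
    [0, 0, 0, 0, 0, 0, 1],
    [0, 0, 0, 0, 0, 0, 1],
    [0, 0, 0, 0, 0, 0, 1],
    [0, 0, 0, 0, 0, 0, 1],
    [0, 0, 0, 0, 0, 0, 1]
  ]
}}

```text
clock: 26.9
tool_pos: [0.4487, 0.0304, 0.1307]
eef_rot: [[-0.198, 0.98, 0.006], [0.98, 0.198, -0.002], [-0.003, 0.006, -1.0]]
ft_force: [3.5, -1.1, 6.3]
finger_gap: 0.0137
grasp_force: 45.3
```

The tray is seated: the force now pushes up on the tool, and its height is back to the start value. I'll release gently and rise.

Call:
{"name": "drive_tool", "arguments": {
  "commands": [
    [0, 0, 0, 0, 0, 0, 0.6],
    [0, 0, 0, 0, 0, 0, 0.4],
    [0, 0, 0, 0, 0, 0, 0.2],
    [0, 0, 0, 0, 0, 0, -0.1],
    [0, 0, 0, 0, 0, 0, -0.2],
    [0, 0, -0.2, 0, 0, 0, -0.2],
    [0, 0, -0.5, 0, 0, 0, -0.2],
    [0, 0, -0.6, 0, 0, 0, -0.2]
  ]
}}

```text
clock: 27.7
tool_pos: [0.4462, 0.0303, 0.1948]
eef_rot: [[-0.198, 0.98, -0.0], [0.98, 0.198, -0.002], [-0.002, -0.001, -1.0]]
ft_force: [0.8, 1.0, 0.4]
finger_gap: 0.0513
grasp_force: 0.0
```

Call:
{"name": "drive_tool", "arguments": {
  "commands": [
    [0, 0, -0.6, 0, 0, 0, -0.2],
    [0, 0, -0.4, 0, 0, 0, -0.2],
    [0, 0, 0, 0, 0, 0, -0.2],
    [0, 0, 0, 0, 0, 0, -0.2],
    [0, 0, 0, 0, 0, 0, -0.2],
    [0, 0, 0, 0, 0, 0, -0.2],
    [0, 0, 0, 0, 0, 0, -0.2],
    [0, 0, 0, 0, 0, 0, -0.2]
  ]
}}

```text
clock: 28.5
tool_pos: [0.4466, 0.0304, 0.2437]
eef_rot: [[-0.198, 0.98, 0.001], [0.98, 0.198, -0.002], [-0.002, 0.0, -1.0]]
ft_force: [0.3, -0.8, 0.5]
finger_gap: 0.051
grasp_force: 0.0
```

```bash
python3 - <<'E'
from h import *
o=st()
c=r.get_calibration('wrist');i=r.get_image('wrist')
h=cv2.cvtColor(i,cv2.COLOR_BGR2HSV); m=cv2.inRange(h,(0,90,40),(14,255,190))
k=blob(m,(240,0,400,400)); a,b,mm,A=ends(k)
W=onplane('wrist',np.vstack([a,b]),.157,c);print(W.round(4).tolist(),W.mean(0),np.linalg.norm(W[0]-W[1]))
a=r.get_image('scene')[90:250,190:446];b=r.get_image('side')[110:290,170:458]
cv2.imwrite('pics/v6.png',np.hstack([cv2.resize(a,(400,250)),cv2.resize(b,(400,250))]))
E
```

```text
t 28.5 p [0.4466 0.0304 0.2437] f [ 0.3 -0.8  0.5] gap 0.051 gf 0.0 q [ 0.07  0.1  -0.15  1.32 -0.    1.44]
[[0.4613, -0.0354, 0.157], [0.4347, 0.0957, 0.157]] [0.44798564 0.03011025 0.157     ] 0.133766966013048
```

View pics/v6.png

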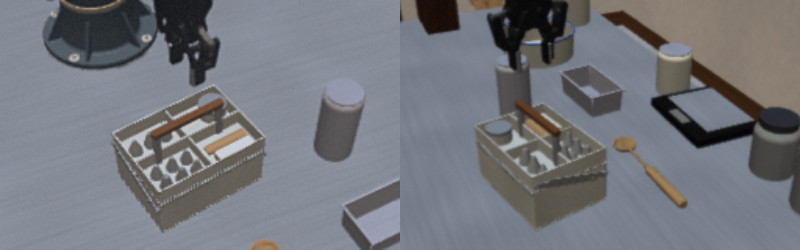

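The tray sits fully home, with the bar measured back at (0.448, 0.030), its starting position. The canister, pan and spoon are in place and the gripper is clear, so I'm handing in.

```bash
python3 -c "
from rig import r
print(r.finish_job())"
```

```text
the job is handed in; nothing more can be done
None
```

I handed the job in after about 29 s on the robot clock: the grater lies flat on the compartment floor, the tray is fully home over it, and the canister, spoon and pan look unmoved in the last pictures; the hand-in gave no verdict.

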